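Stack the loaded dish tray on the isolated bottom tray

TASK

Pick up the grey dish tray by its blue handle, with both culture dishes in it, and stack it on the green bottom tray so that its four corner lugs drop into the four sockets and it lies flat and fully home. The bottom tray floats on soft rubber isolators: feel for the sockets with a light touch, never press it down hard, keep the dish tray level and keep hold of it until it is fully down; then let go. Leave the bottle and the objective case where they stand.

Things in the scene. Friction and masses are not known exactly. Their poses are not given: they have to be found in the camera images.
- tray_grip (a point): Centre of the blue grip bar of the loose grey dish tray, 55 mm above its lug tips, 46 mm above its flat underside. Bar: 12 mm thick in x, 64 mm long in y, 16 mm tall, its underside 19 mm above the dish tops; pinch it with fingers closing along the tray's x. Axes: x along the tray's length, y along the bar, z up. Either way round fits.
- stand_top (a point): Point over the centre of the fixed foot plate, 46 mm above the worktop: the height of the unloaded bottom tray's flat top. x runs along the foot, roughly away from the robot, y left, z up. The bottom tray is parallel to it but its centre lies anywhere up to 9 mm off in x and in y (slotted holes), unmeasured. With lugs on the flat top tray_grip is 55 mm above that top; home, 46 mm.
- press (a joint): How far the bottom tray is pressed down on its isolators, m, 0 unloaded, positive down, 1.2 N/mm (the loaded dish tray alone: 2 to 4 mm); must stay below 13 mm (16 N). Sideways it yields 1.5 N/mm, up to 9 mm, and springs back; lugs pressed hard on it or on a fence drag it along.
- dish_near_mid (a point): Centre of a lidded clear culture dish, 58 mm diameter, 15 mm tall, loose in the tray's well at x = -42 mm; its underside is 13 mm above the lug tips.
- dish_far_mid (a point): The same kind of dish, loose in the tray's well at x = +42 mm.
- media_mid (a point): Centre of the loose white bottle with a blue cap, 48 mm diameter, 105 mm tall; leave it alone.
- objective_mid (a point): Centre of the loose objective case, white with a black screw top, 36 mm diameter, 54 mm tall; leave it alone.
- dish_tray: The dish tray, 150 (x) x 100 (y) mm, 0.28 to 0.43 kg with 2 dishes; origin midway between the lug tips, which stand on the worktop at the start. Four round blue lugs under it, diameter 12 mm, 9 mm long, tips bevelled to 10 mm, at x = +-70, y = +-45 mm.
- stand: Dark steel foot plate 180 (x) x 130 (y) mm, origin on the worktop. Over it, on isolators, the green bottom tray, 190 x 140 mm; in its flat top four square sockets, 15 mm wide, 12 mm deep, at x = +-70, y = +-45 mm from its own centre (lug play 1.5 mm each side). The flat top runs on 17.5 mm beyond the near (-x) and right (-y) sockets.
- fence_corner (a point): Nominal corner where the two blue fences (8 mm tall, on the flat top, along its far +x and left +y sides) meet, at the height of the flat top; unmeasured offset as told at stand_top. Fence inner faces stand 0.7 mm inside the outer walls of the sockets there, 76.8 and 51.8 mm from the bottom tray's centre: lugs slid against both fences are over their sockets.
There are look-alikes about, which are no part of the job. What is shaped like the part that bears dish_far_mid but red or yellow is not meant.

How it is judged:
By the outcome, as a careful person would: the job done as asked, in the order asked, and still so for the second after the job is handed in, with the robot touching nothing.
It also fails if it takes over 54 s, if anything falls off the work surface, if the arm or the gripper's body presses on something with over 40 N, if the wrist force passes 120 N, or if a joint passes its speed limit or range.

ROBOT

A 6-joint arm with a two-finger parallel gripper is mounted at the origin on a cart in front of the work surface, level with it; the furniture and walls round the work are solid. World frame = base frame: x ahead of the robot, y to its left, z up, the work surface at z = 0. Lengths are in m, angles in rad, forces in N, time in s.
With the tool pointing down it reaches from about 0.35 to 0.975 m from the base axis. Payload 4.9 kg.
Tool frame: the origin (TCP) lies where the fingers leave the gripper's body, on its centre line; the fingertips stand 73 mm ahead of it and the grasp point (between the pads) lies 54 mm ahead of it; z points along the fingers, y is the line along which they close (so a half turn about z gives the same grasp; the last joint's range is limited). The gripper opens to 85 mm and grips with 20 to 120 N. Pads are 22 mm wide; open, the fingers measure 114 mm over their backs; the gripper's body (76 mm by 85 mm) begins 54 mm behind the grasp point. The pads swing forward as they close: fully open they stand 13 mm farther back than shut.
Start: joints at [-1.433, 0.053, 1.613, -0, 1.476, -0.119], TCP at [0.159, -0.604, 0.304] pointing down, gripper open.
Joint ranges: [-3.01, 3.01], [-1.01, 2.22], [0.06, 2.58], [-1.02, 4.17], [0.09, 2.62], [-3.14, 3.14]. Speed limits (rad/s): [2.57, 2.57, 3.14, 3.14, 3.14, 3.14].

INTERFACE

Orientations are given as a 3x3 rotation matrix whose columns are the frame's x, y, z axes.
In Python, from cell import monitor, imaging, arm gives the robot as it stands. The module is installed in compiled form; this text tells all that it offers.
- The arm moves only by the shell command python3 -m handwheel 'ROWS'. ROWS is JSON, a list of rows, each a list of 7 numbers: the turn, a rotation vector about the world's x, y, z as a fraction of full scale, then the shift along the world's x, y, z as a fraction of full scale, then the opening, from 0 (shut) to 1 (fully open). A call has 1 to 5 rows; each row is the pose to reach, as a shift and turn from the pose commanded when the call began, turning the shorter way round; what a row does not reach only later rows make up. Full scale, the value 1, is 0.12 m for a shift and pi rad for a turn. A row lasts 1/12 s, in which the tool goes at most 41.7 mm and 7.16 degrees, less where a joint would pass 70% of its speed; a pose out of reach is approached as far as the arm can. A call with a number of a shift or a turn outside -1 to 1 is refused whole. A call with a gripper value outside its range is refused whole. The fingers move at their own pace and stop on an object; the grip force is fixed at half the most. Time passes only in rows, so rows that repeat a pose let the fingers close. It gives the time, the measured TCP pose, the force, the opening and the grip force at its end, in the units of the state.
- monitor.read_state(): the state, without advancing time (a new reading comes with each control period).
- imaging.snapshot(name): name is "scene" or "top" or "wrist"; returns a dict with "frame" (400x640x3 uint8, red, green, blue), "fov_y" (degrees; the focal length in pixels is half the picture's height over the tangent of half this angle, whatever the lens; pixels are square), "cx", "cy" (the principal point, pixels), "distortion" ([k1, k2, p1, p2, k3] as OpenCV has them; the pictures are not rectified), "R" (3x3) and "t" (3): a world point X has camera coordinates R X + t; the wrist camera has in their place "tool_from_camera" (4x4, takes a point from camera to tool coordinates, whose origin is the TCP and whose axes are the flange's). Camera axes: x right, y down, z forward; pixel columns grow to the right and rows downward; lengths in m; the calibration is good to about 2 mm. A picture is of the moment at which its call begins: read the wrist's pose just before it. There is no depth.
- arm.job_done(): hands the job in; it is judged then, once.
The state is a dict: "clock": time; "joints": joint angles; "dq": joint speeds; "tau": joint torques, N m; "position": TCP position; "eef_rot": TCP orientation; "force": force on the tool from outside, world axes, zero at the start; "moment": the same for the moment, N m; "opening": opening from 0.0 (shut) to 1.0 (fully open); "grasp_force": force on a finger pad.
Only numpy, scipy, OpenCV 4.12 (cv2) and the standard library are available. Lean on these libraries where they do the work, as an engineer would, in place of code of your own. Each camera call takes 0.05 s, during which the arm holds its last target. There are 200 camera calls.

## Working session

There is one attempt and no reset: what is moved stays moved. The work goes in short steps, Python scripts to look and compute and a shell command to move; the robot and the scene stay as the last step left them, time stands still between calls to the robot, and variables do not carry over. Pictures are saved under pics/ and viewed, at most 10 in all, crops included, and the job is handed in when it is done.

```bash
mkdir -p pics
cat > h.py <<'E'
import numpy as np, cv2
from cell import monitor, imaging, arm
def snap(n):
    st=monitor.read_state(); s=imaging.snapshot(n); f=s["frame"]
    h=f.shape[0]; fl=h/2/np.tan(np.radians(s["fov_y"])/2)
    s["K"]=np.array([[fl,0,s["cx"]],[0,fl,s["cy"]],[0,0,1]]); s["D"]=np.array(s["distortion"],float)
    if "R" in s: R=np.array(s["R"]);t=np.array(s["t"])
    else:
        T=np.array(s["tool_from_camera"]); W=np.eye(4);W[:3,:3]=st["eef_rot"];W[:3,3]=st["position"]
        M=np.linalg.inv(W@T); R=M[:3,:3];t=M[:3,3]
    s["R"]=R;s["t"]=t; return s
def ray(s,uv,z):
    uv=np.array(uv,float).reshape(-1,1,2)
    n=cv2.undistortPoints(uv,s["K"],s["D"]).reshape(-1,2)
    d=np.c_[n,np.ones(len(n))]@s["R"]; c=-s["R"].T@s["t"]
    return c+d*((z-c[2])/d[:,2])[:,None]
def proj(s,X):
    return cv2.projectPoints(np.array(X,float).reshape(-1,1,3),cv2.Rodrigues(s["R"])[0],s["t"],s["K"],s["D"])[0].reshape(-1,2)
def save(n,f): cv2.imwrite(f"pics/{n}.png",cv2.cvtColor(f,cv2.COLOR_RGB2BGR))
E
python3 - <<'E'
from h import *
a=snap("top");save("top",a["frame"]);b=snap("scene");save("scene",b["frame"])
print(monitor.read_state()); print(-a["R"].T@a["t"],a["R"],-b["R"].T@b["t"])
E
```

```text
{'clock': 0.1, 'joints': array([-1.43296991e+00,  5.33015930e-02,  1.61417514e+00, -2.93447990e-05,
        1.47597630e+00, -1.18978100e-01]), 'dq': array([ 0.00209583, -0.00136777, -0.00336291, -0.00015279, -0.00117244,
       -0.00171956]), 'tau': array([ 1.22586193e-04, -3.94906068e+01, -3.71362352e+01, -9.91169395e-05,
        3.94961433e-03,  1.93906821e-06]), 'position': array([ 0.15869253, -0.60407163,  0.30276813]), 'eef_rot': array([[ 9.67205854e-01,  2.53993614e-01, -2.84534137e-04],
       [ 2.53993701e-01, -9.67204125e-01,  1.83872219e-03],
       [ 1.91821103e-04, -1.85069275e-03, -9.99998269e-01]]), 'force': array([-0.21953832, -0.17608996, -0.19225424]), 'moment': array([0.0176226 , 0.00049317, 0.03319739]), 'grasp_force': 0.0, 'opening': 0.9978684169896558}
[0.33269096 0.03534786 1.26564116] [[-0.01717112 -0.99940983 -0.02975136]
 [-0.99242177  0.02065694 -0.12112935]
 [ 0.12167244  0.02744597 -0.99219078]] [-0.16153408 -0.64734483  0.50627766]
```

View pics/top.png

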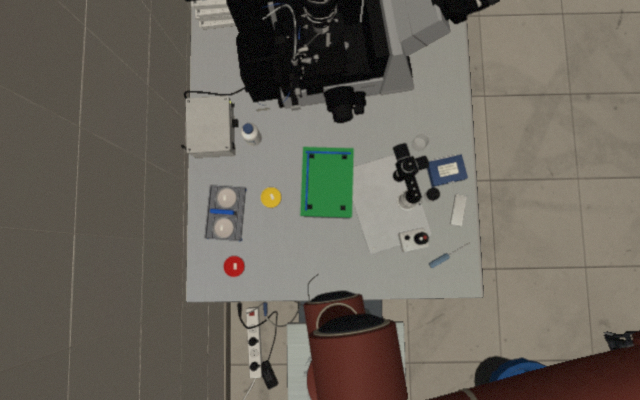

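View pics/scene.png

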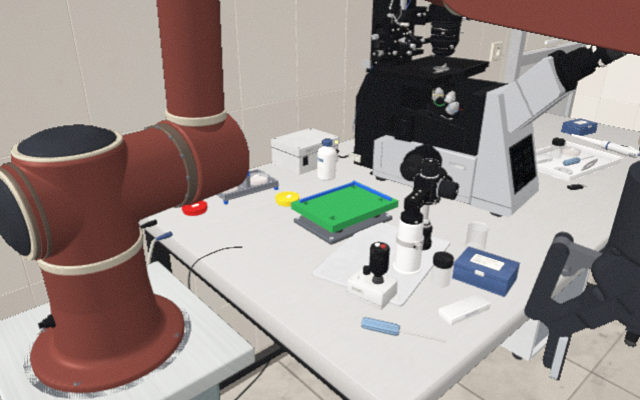

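The top view shows the grey tray with its blue bar at about (223,212) and pale dishes at (227,198) and (223,228). The green bottom tray is at (328,183), with sockets near (311,156), (345,157), (309,207) and (343,208) and fences on its left and far sides.

Things that could be mistaken for what I want:
- **Dishes:** the yellow dish at (270,197) and the red dish at (234,266) are decoys.
- **Blue items:** the blue box at (448,170) and the fences are not the handle.

I choose the grey tray with the bar at (223,212).

Run:
```python
from h import *
s=snap("top");f=s["frame"];hsv=cv2.cvtColor(f,cv2.COLOR_RGB2HSV)
def rect(m,off,z,n):
    m=m.astype(np.uint8); k,l,stt,_=cv2.connectedComponentsWithStats(m); i=1+np.argmax(stt[1:,4]); ys,xs=np.where(l==i)
    P=ray(s,np.c_[xs+off[0],ys+off[1]],z)[:,:2]
    r=cv2.minAreaRect((P*1000).astype(np.float32)); print(n,len(xs),"mean px",xs.mean()+off[0],ys.mean()+off[1],"mean",P.mean(0),"rect",r)
H,S,V=[hsv[...,i] for i in range(3)]
b=((H>100)&(H<130)&(S>120)&(V>60))
rect(b[180:245,200:250],(200,180),.063,"bar")
rect(((H>45)&(H<80)&(S>120))[140:225,295:360],(295,140),.046,"green")
d=(V<70)[145:215,300:356]; k,l,stt,c=cv2.connectedComponentsWithStats(d.astype(np.uint8))
for i in range(1,k):
    if stt[i,4]>8: print("sock",stt[i],c[i]+[300,145],ray(s,c[i]+[300,145],.046)[0])
t=f[175:250,195:290]; save("crop",cv2.resize(t,None,fx=7,fy=7,interpolation=cv2.INTER_CUBIC))
print("bottle",ray(s,[250,133],.05),"dishes",ray(s,[[227,198],[223,228]],.028), "yellow,red",ray(s,[[270,197],[234,266]],.015))
```

```text
bar 103 mean px 221.45631067961165 211.32038834951456 mean [0.45480466 0.3253398 ] rect ((454.781494140625, 325.3422546386719), (63.02058410644531, 11.612821578979492), 85.08646392822266)
green 3075 mean px 327.80943089430895 183.25333333333333 mean [0.52756171 0.03920804] rect ((532.122802734375, 42.02978515625), (135.97744750976562, 188.64337158203125), 87.03350830078125)
sock [ 9  9  5  4 20] [311.  155.5] [0.60520684 0.08365692 0.046     ]
sock [42 10  5  4 20] [344.  156.5] [ 0.60028154 -0.00651927  0.046     ]
sock [ 7 60  5  4 20] [309.  206.5] [0.46486137 0.09124448 0.046     ]
sock [41 61  4  4 16] [342.5 207.5] [0.46030939 0.00094215 0.046     ]
bottle [[0.67173159 0.25099498 0.05      ]] dishes [[0.49505125 0.31861831 0.028     ]
 [0.41229048 0.32912012 0.028     ]] yellow,red [[0.49703427 0.20096229 0.015     ]
 [0.30828304 0.30103949 0.015     ]]
```

View pics/crop.png

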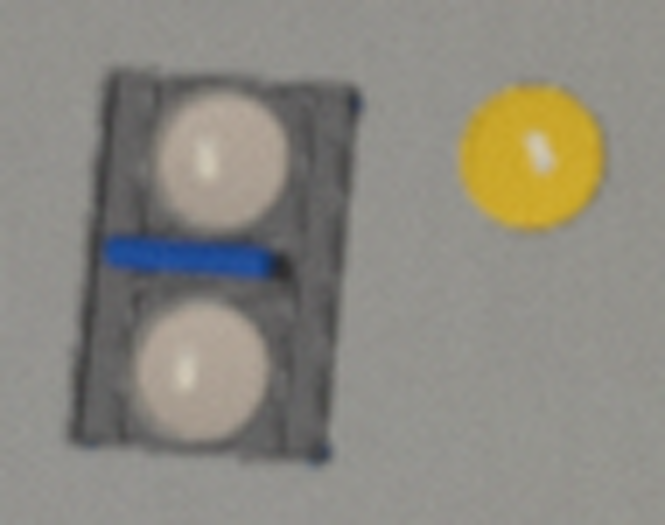

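The crop confirms my choice: the grey tray with a blue bar and two pale, clear dishes. The yellow dish stands apart from it. I'll move over the stand first and look with the wrist camera.

```bash
python3 -m handwheel '[[0,0,0.13,1,1,0.4,1],[0,0,0.13,1,1,0.4,1],[0,0,0.13,1,1,0.4,1],[0,0,0.13,1,1,0.4,1],[0,0,0.13,1,1,0.4,1]]' >/dev/null
python3 -m handwheel '[[0,0,0.13,1,1,0,1],[0,0,0.13,1,1,0,1],[0,0,0.13,1,1,0,1],[0,0,0.13,1,1,0,1],[0,0,0.13,1,1,0,1]]' >/dev/null
python3 -m handwheel '[[0,0,0.13,0.5,1,0,1],[0,0,0.13,0.5,1,0,1],[0,0,0.13,0.5,1,0,1],[0,0,0.13,0.5,1,0,1]]' >/dev/null
python3 -m handwheel '[[0,0,0,0,1,0,1],[0,0,0,0,1,0,1],[0,0,0,0,1,0,1]]'
python3 -m handwheel '[[0,0,0,0,1,0,1],[0,0,0,0,1,0,1],[0,0,0,0,1,0,1],[0,0,0,0,1,0,1]]'
python3 -m handwheel '[[0,0,0,0,0.4,0,1],[0,0,0,0,0.4,0,1],[0,0,0,0,0.4,0,1],[0,0,0,0,0.4,0,1]]'
python3 - <<'E'
from h import *
s=snap("wrist");save("w1",s["frame"]);print(monitor.read_state()["eef_rot"],s["tool_from_camera"],s["fov_y"])
E
```

```text
clock: 1.57
position: [0.4583, -0.1235, 0.3514]
eef_rot: [[0.091, 0.996, -0.001], [0.996, -0.091, 0.0], [0.0, -0.001, -1.0]]
force: [0.9, 0.6, -0.0]
opening: 0.999
grasp_force: 0.0
clock: 1.9
position: [0.4583, -0.0003, 0.3518]
eef_rot: [[0.083, 0.997, 0.0], [0.997, -0.083, 0.002], [0.002, -0.0, -1.0]]
force: [-0.1, 0.0, -0.5]
opening: 1.001
grasp_force: 0.0
clock: 2.23
position: [0.4589, 0.0427, 0.3517]
eef_rot: [[0.089, 0.996, -0.0], [0.996, -0.089, -0.001], [-0.001, -0.0, -1.0]]
force: [0.3, -0.8, 0.1]
opening: 1.0
grasp_force: 0.0
[[ 9.00420716e-02  9.95937878e-01 -4.11126109e-04]
 [ 9.95937611e-01 -9.00423789e-02 -8.02785362e-04]
 [-8.36543122e-04 -3.37171498e-04 -9.99999593e-01]] [[-6.89061915e-05 -9.63288990e-01 -2.68466602e-01  6.78937304e-02]
 [ 9.99999998e-01 -6.63656863e-05 -1.85380838e-05  6.21348655e-05]
 [ 4.05617364e-08 -2.68466603e-01  9.63288992e-01 -7.06878486e-02]
 [ 0.00000000e+00  0.00000000e+00  0.00000000e+00  1.00000000e+00]] 68.62882274715959
```

View pics/w1.png

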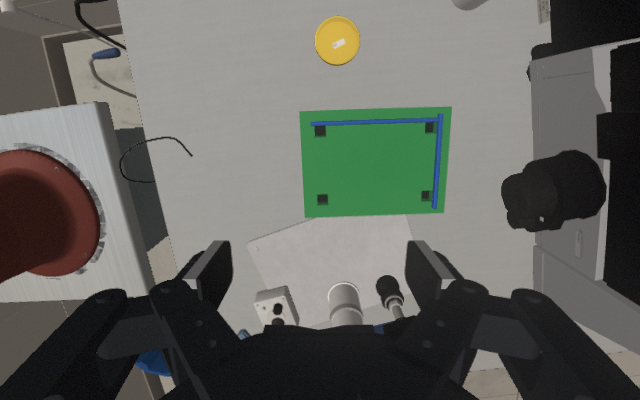

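The wrist view shows the green tray clearly, with sockets at (320,131), (430,128), (322,200) and (427,196). Fences run along the top (+y) and right (+x) of the image.

```bash
cat >> h.py <<'E'
def stand(s):
    f=s["frame"];hsv=cv2.cvtColor(f,cv2.COLOR_RGB2HSV)
    g=cv2.inRange(hsv,(45,120,40),(80,255,255)); cs=cv2.findContours(g,cv2.RETR_EXTERNAL,cv2.CHAIN_APPROX_NONE)[0]
    c=max(cs,key=cv2.contourArea); m=np.zeros_like(g); cv2.drawContours(m,[cv2.convexHull(c)],-1,255,-1)
    r=cv2.minAreaRect((ray(s,c.reshape(-1,2),.046)[:,:2]*1000).astype(np.float32)); print("green rect",r)
    m=cv2.erode(m,np.ones((5,5))); d=((hsv[...,2]<75)&(m>0)).astype(np.uint8)
    k,l,stt,cc=cv2.connectedComponentsWithStats(d); out=[]
    for i in range(1,k):
        if stt[i,4]>25:
            x,y,w,h,a=stt[i]; P=ray(s,[[x-.5,y-.5],[x+w-.5,y+h-.5]],.046)[:,:2]; out.append(P.mean(0)); print("sock",stt[i],cc[i].round(1),P.mean(0).round(4))
    out=np.array(out); print("mean",out.mean(0)); return out
E
python3 - <<'E'
from h import *
s=snap("wrist"); stand(s)
E
python3 -m handwheel '[[0,0,0,0,1,0,1],[0,0,0,0,1,0,1],[0,0,0,0,1,0,1]]' >/dev/null
python3 -m handwheel '[[0,0,0,0,0.7,-0.4,1],[0,0,0,0,0.7,-0.4,1],[0,0,0,0,0.7,-0.4,1],[0,0,0,0,0.7,-0.4,1],[0,0,0,0,0.7,-0.4,1]]'
python3 - <<'E'
from h import *
s=snap("wrist");save("w2",s["frame"])
E
```

```text
green rect ((532.22021484375, 40.89469528198242), (138.58534240722656, 189.24021911621094), 86.94146728515625)
sock [425 122   9  10  80] [428.7 126.5] [0.6027 0.0821]
sock [314 125  12  11 108] [319.7 130.3] [0.4645 0.0897]
sock [422 191   7   8  55] [424.9 194.4] [ 0.5979 -0.007 ]
sock [317 194  11   9  85] [322.2 198.1] [0.4599 0.0006]
mean [0.5312526  0.04136793]
clock: 3.0
position: [0.4591, 0.2466, 0.3035]
eef_rot: [[0.089, 0.996, -0.001], [0.996, -0.089, -0.001], [-0.001, -0.001, -1.0]]
force: [-0.0, 0.1, 0.5]
opening: 1.004
grasp_force: 0.0
```

View pics/w2.png

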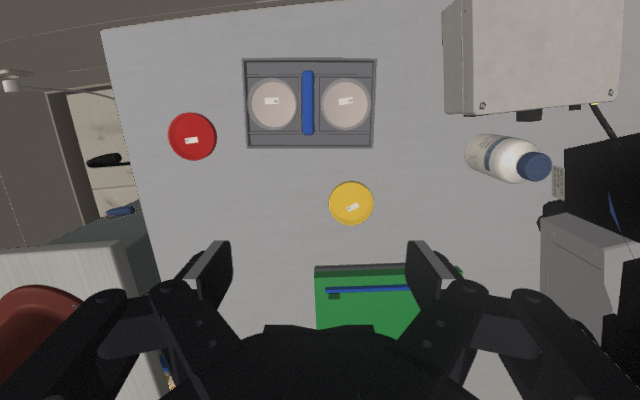

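The wrist view shows the tray with its blue bar at (307,102), the dishes on either side of it, and the yellow and red dishes apart.

Run:
```python
from h import *
s=snap("wrist");hsv=cv2.cvtColor(s["frame"],cv2.COLOR_RGB2HSV)
m=cv2.inRange(hsv,(100,120,50),(130,255,255)); m[:55]=0;m[150:]=0;m[:,:285]=0;m[:,330:]=0
c=max(cv2.findContours(m,cv2.RETR_EXTERNAL,cv2.CHAIN_APPROX_NONE)[0],key=cv2.contourArea)
for z in(.063,.055): print(cv2.boundingRect(c),cv2.minAreaRect((ray(s,c.reshape(-1,2),z)[:,:2]*1000).astype(np.float32)))
st=monitor.read_state();print(st["position"],np.degrees(np.arctan2(*st["eef_rot"][1::-1,1])))
```

```text
(301, 71, 12, 64) ((454.60772705078125, 325.1371154785156), (62.10197830200195, 11.222870826721191), 84.52554321289062)
(301, 71, 12, 64) ((454.3252868652344, 325.4256896972656), (63.693511962890625, 11.510497093200684), 84.52568817138672)
[0.4596691  0.2460502  0.30505768] -5.211606069531246
```

```bash
python3 -m handwheel '[[0,0,0,-0.037,0.655,0,1],[0,0,0,-0.037,0.655,-0.3,1],[0,0,0,-0.037,0.655,-1,1],[0,0,0,-0.037,0.655,-1,1],[0,0,0,-0.037,0.655,-1,1]]'
python3 -m handwheel '[[0,0,0,0,0,-0.3,1],[0,0,0,0,0,-0.5,1],[0,0,0,0,0,-0.625,1],[0,0,0,0,0,-0.625,1],[0,0,0,0,0,-0.625,1]]'
python3 -m handwheel '[[0,0,0,0,0,0,0.5],[0,0,0,0,0,0,0.3],[0,0,0,0,0,0,0],[0,0,0,0,0,0,0],[0,0,0,0,0,0,0]]'
python3 -m handwheel '[[0,0,0,0,0,0,0],[0,0,0,0,0,0,0],[0,0,0,0,0,0,0]]'
```

```text
clock: 3.52
position: [0.4518, 0.3236, 0.1776]
eef_rot: [[0.09, 0.996, -0.009], [0.996, -0.09, -0.005], [-0.006, -0.009, -1.0]]
force: [-2.0, -0.1, -1.1]
opening: 1.0
grasp_force: 0.0
clock: 3.93
position: [0.4555, 0.3253, 0.1104]
eef_rot: [[0.09, 0.996, 0.001], [0.996, -0.09, 0.0], [0.0, 0.001, -1.0]]
force: [-0.6, 0.7, -0.1]
opening: 0.999
grasp_force: 0.0
clock: 4.35
position: [0.4547, 0.3263, 0.1098]
eef_rot: [[0.088, 0.996, 0.001], [0.996, -0.088, 0.001], [0.001, 0.001, -1.0]]
force: [0.2, 0.6, 0.1]
opening: 0.297
grasp_force: 0.0
clock: 4.6
position: [0.4546, 0.3263, 0.1095]
eef_rot: [[0.089, 0.996, 0.001], [0.996, -0.089, 0.0], [0.0, 0.001, -1.0]]
force: [-0.9, 0.1, 3.5]
opening: 0.13
grasp_force: 59.5
```

```bash
python3 -m handwheel '[[0,0,0,0,0,0.03,0],[0,0,0,0,0,0.12,0],[0,0,0,0,0,0.3,0],[0,0,0,0,0,0.5,0],[0,0,0,0,0,0.6,0]]'
python3 -m handwheel '[[0,0,0,0,0,0.1,0],[0,0,0,0,0,0.15,0],[0,0,0,0,0,0.15,0],[0,0,0,0,0,0.15,0],[0,0,0,0,0,0.15,0]]'
python3 - <<'E'
from h import *
F=[]
for i in range(2):
  s=snap("top"); st=monitor.read_state(); print(st["force"],st["moment"],st["position"],st["opening"])
s=snap("scene");save("s3",cv2.resize(s["frame"][120:270,170:430],None,fx=3,fy=3))
E
```

```text
clock: 5.02
position: [0.4549, 0.3265, 0.1836]
eef_rot: [[0.089, 0.996, 0.003], [0.996, -0.089, 0.001], [0.002, 0.002, -1.0]]
force: [1.3, 0.4, -2.6]
opening: 0.126
grasp_force: 58.7
clock: 5.43
position: [0.4536, 0.3257, 0.1973]
eef_rot: [[0.089, 0.996, -0.002], [0.996, -0.089, -0.001], [-0.001, -0.002, -1.0]]
force: [0.1, 1.2, -2.9]
opening: 0.125
grasp_force: 58.7
[ 0.3639615   0.19943325 -4.22592427] [-0.01556191 -0.00523945 -0.01003921] [0.45354802 0.32569208 0.19722539] 0.12736849914749065
[-0.03637169 -0.06348639 -3.36599626] [-0.00360809 -0.03423531 -0.00813872] [0.45364776 0.32574006 0.19733305] 0.13083905737283416
```

View pics/s3.png

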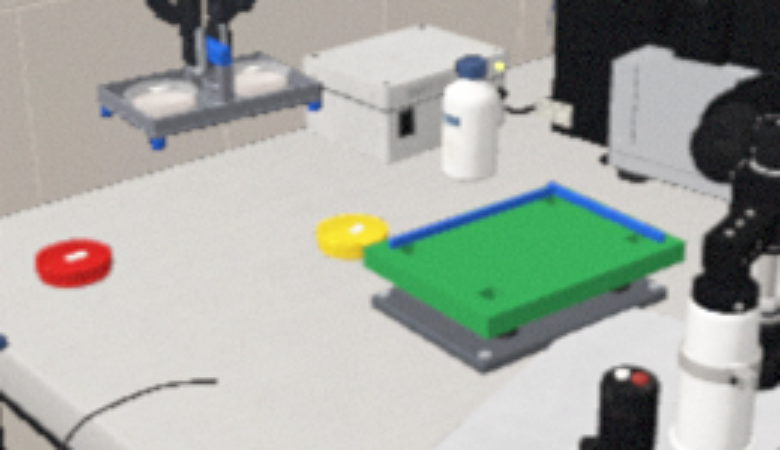

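The tray is held level with both dishes in it, and weighs about 3.6 N. I'll carry it to a point about 5 mm short of the fences, still hovering.

```bash
python3 -m handwheel '[[0,0,0,0,-0.08,0,0],[0,0,0,0,-0.25,0,0],[0,0,0,0,-0.5,0,0],[0,0,0.006,0,-0.75,0,0],[0,0,0.0114,0,-1,0,0]]' >/dev/null
python3 -m handwheel '[[0,0,0,0.05,-0.25,0,0],[0,0,0,0.1,-0.5,0,0],[0,0,0,0.15,-0.7,0,0],[0,0,0,0.22,-0.88,0,0],[0,0,0,0.3,-1,0,0]]' >/dev/null
python3 -m handwheel '[[0,0,0,0.08,-0.1,0,0],[0,0,0,0.16,-0.2,0,0],[0,0,0,0.24,-0.3,0,0],[0,0,0,0.29,-0.38,0,0],[0,0,0,0.311,-0.406,0,0]]'
python3 -m handwheel '[[0,0,0,0,0,-0.05,0],[0,0,0,0,0,-0.1,0],[0,0,0,0,0,-0.15,0],[0,0,0,0,0,-0.15,0],[0,0,0,0,0,-0.15,0]]'
python3 - <<'E'
from h import *
s=snap("wrist");save("w3",s["frame"])
F=[]
for i in range(6):
  st=monitor.read_state(); F.append(np.r_[st["force"],st["position"],np.degrees(np.arctan2(*st["eef_rot"][1::-1,1]))]); snap("top")
print(np.mean(F,0).round(4),np.std(F,0).round(4))
E
```

```text
clock: 6.83
position: [0.5286, 0.0361, 0.1989]
eef_rot: [[0.054, 0.999, 0.0], [0.999, -0.054, -0.0], [-0.0, 0.0, -1.0]]
force: [0.7, -1.5, -3.3]
opening: 0.131
grasp_force: 58.7
clock: 7.25
position: [0.5267, 0.038, 0.1797]
eef_rot: [[0.052, 0.999, -0.002], [0.999, -0.052, 0.0], [0.0, -0.002, -1.0]]
force: [-0.3, 0.4, -2.9]
opening: 0.13
grasp_force: 58.7
[ 0.3216 -0.3198 -3.1531  0.5276  0.0377  0.1811 -3.0074] [4.907e-01 3.420e-01 8.222e-01 2.000e-04 1.000e-04 4.000e-04 1.060e-02]
```

View pics/w3.png

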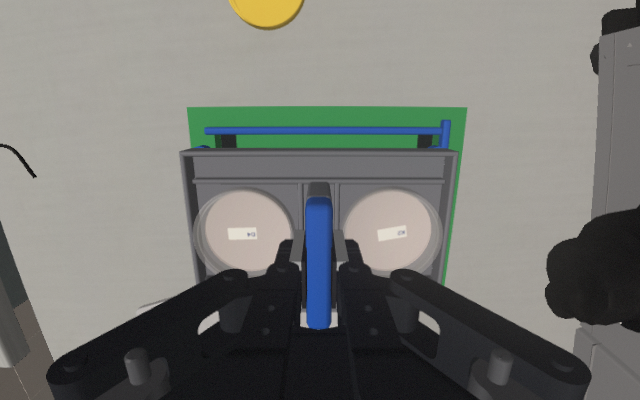

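The wrist view shows the tray parallel to the fences, with both dishes seated. The left fence lies at row 130 and the tray edge at row 152. I'll lower the lug tips to about 5 mm above the flat top, below the top of the fence, and check for contact.

```bash
cat > f.py <<'E'
from h import *
F=[]
for i in range(5):
  snap("top"); st=monitor.read_state(); F.append(np.r_[st["force"],st["moment"]*10,st["position"]*1000])
print("F",np.mean(F,0)[:3].round(2),"M*10",np.mean(F,0)[3:6].round(2),"pos",np.mean(F,0)[6:].round(2),"t",st["clock"])
E
python3 -m handwheel '[[0,0,0,0,0,-0.05,0],[0,0,0,0,0,-0.1,0],[0,0,0,0,0,-0.14,0],[0,0,0,0,0,-0.175,0],[0,0,0,0,0,-0.175,0]]' >/dev/null; python3 f.py
python3 -m handwheel '[[0,0,0,0.01,0,0,0],[0,0,0,0.02,0,0,0],[0,0,0,0.025,0,0,0],[0,0,0,0.025,0,0,0]]' >/dev/null; python3 f.py
python3 -m handwheel '[[0,0,0,0.01,0,0,0],[0,0,0,0.015,0,0,0],[0,0,0,0.015,0,0,0]]' >/dev/null; python3 f.py
```

```text
F [-0.07  0.01 -2.95] M*10 [-0.   -0.16  0.13] pos [527.54  37.38 159.66] t 8.2667
F [ 0.6  -0.18 -3.62] M*10 [ 0.15  0.25 -0.02] pos [530.65  37.4  159.93] t 8.85
F [ 0.49 -0.05 -3.4 ] M*10 [ 0.02  0.18 -0.03] pos [532.43  37.39 159.89] t 9.35
```

```bash
python3 -m handwheel '[[0,0,0,0.006,0,0,0],[0,0,0,0.012,0,0,0],[0,0,0,0.012,0,0,0]]' >/dev/null; python3 f.py
python3 -m handwheel '[[0,0,0,0.005,0,0,0],[0,0,0,0.009,0,0,0],[0,0,0,0.009,0,0,0]]' >/dev/null; python3 f.py
```

```text
F [-0.89 -0.16 -3.76] M*10 [-0.12  1.2   0.3 ] pos [533.76  37.39 159.81] t 9.85
F [-1.72 -0.35 -3.44] M*10 [-0.36  3.61  0.32] pos [534.75  37.41 159.74] t 10.35
```

X contact is at about 533.2, so the centred position is about 532.5. I'll back off to that and feel for the left fence.

```bash
python3 -m handwheel '[[0,0,0,-0.01,0.01,0,0],[0,0,0,-0.018,0.02,0,0],[0,0,0,-0.018,0.025,0,0],[0,0,0,-0.018,0.025,0,0]]' >/dev/null; python3 f.py
python3 -m handwheel '[[0,0,0,0,0.006,0,0],[0,0,0,0,0.012,0,0],[0,0,0,0,0.012,0,0]]' >/dev/null; python3 f.py
python3 -m handwheel '[[0,0,0,0,0.005,0,0],[0,0,0,0,0.009,0,0],[0,0,0,0,0.009,0,0]]' >/dev/null; python3 f.py
```

```text
F [-0.36 -0.14 -3.43] M*10 [ 0.1   0.14 -0.3 ] pos [533.    40.44 160.12] t 10.9333
F [ 0.52 -0.1  -3.11] M*10 [ 0.12 -0.06 -0.1 ] pos [532.78  41.86 159.9 ] t 11.4333
F [-0.2  -0.11 -3.03] M*10 [-0.18 -0.03  0.04] pos [532.78  42.91 159.91] t 11.9333
```

```bash
python3 -m handwheel '[[0,0,0,0,0.005,0,0],[0,0,0,0,0.008,0,0],[0,0,0,0,0.008,0,0]]' >/dev/null; python3 f.py
python3 -m handwheel '[[0,0,0,0,0.005,0,0],[0,0,0,0,0.008,0,0],[0,0,0,0,0.008,0,0]]' >/dev/null; python3 f.py
```

```text
F [ 0.19 -0.91 -3.39] M*10 [-2.39 -0.1   0.12] pos [532.79  43.79 159.91] t 12.4333
F [ 0.22 -1.96 -3.65] M*10 [-4.29 -0.13  0.02] pos [532.79  44.74 159.91] t 12.9333
```

Y contact is at about 43.2, so the centre is about 42.4. I'll centre the tray and lower it, checking the force at each step.

```bash
python3 -m handwheel '[[0,0,0,-0.002,-0.01,0,0],[0,0,0,-0.002,-0.0185,0,0],[0,0,0,-0.002,-0.0185,0,0]]' >/dev/null; python3 f.py
python3 -m handwheel '[[0,0,0,0,0,-0.01,0],[0,0,0,0,0,-0.02,0],[0,0,0,0,0,-0.03,0],[0,0,0,0,0,-0.03,0]]' >/dev/null; python3 f.py
python3 -m handwheel '[[0,0,0,0,0,-0.01,0],[0,0,0,0,0,-0.02,0],[0,0,0,0,0,-0.025,0],[0,0,0,0,0,-0.025,0]]' >/dev/null; python3 f.py
```

```text
F [ 0.18 -0.02 -3.47] M*10 [-0.2   0.02  0.18] pos [532.5   42.78 159.89] t 13.4333
F [ 0.33 -0.11 -3.29] M*10 [-0.21 -0.23  0.09] pos [532.49  42.64 156.2 ] t 14.0167
F [-0.11  0.22 -2.9 ] M*10 [-0.02 -0.11 -0.15] pos [532.52  42.61 153.26] t 14.6
```

```bash
python3 -m handwheel '[[0,0,0,0,0,-0.008,0],[0,0,0,0,0,-0.016,0],[0,0,0,0,0,-0.016,0]]' >/dev/null; python3 f.py
python3 -m handwheel '[[0,0,0,0,0,-0.008,0],[0,0,0,0,0,-0.016,0],[0,0,0,0,0,-0.016,0]]' >/dev/null; python3 f.py
python3 -m handwheel '[[0,0,0,0,0,-0.008,0],[0,0,0,0,0,-0.016,0],[0,0,0,0,0,-0.016,0]]' >/dev/null; python3 f.py
```

```text
F [ 0.04  0.25 -3.54] M*10 [-0.14 -0.08  0.11] pos [532.5   42.62 151.31] t 15.1
F [ 0.26 -0.18 -3.51] M*10 [-0.09  0.24  0.17] pos [532.49  42.63 149.38] t 15.6
F [ 0.05 -0.1  -3.68] M*10 [ 0.37 -0.02  0.08] pos [532.5   42.61 147.47] t 16.1
```

The lugs are in the sockets with no load: 7.5 mm below the flat top and no side force. I'll continue until the bottom tray carries the weight.

```bash
python3 -m handwheel '[[0,0,0,0,0,-0.008,0],[0,0,0,0,0,-0.016,0],[0,0,0,0,0,-0.016,0]]' >/dev/null; python3 f.py
python3 -m handwheel '[[0,0,0,0,0,-0.008,0],[0,0,0,0,0,-0.016,0],[0,0,0,0,0,-0.016,0]]' >/dev/null; python3 f.py
python3 -m handwheel '[[0,0,0,0,0,-0.006,0],[0,0,0,0,0,-0.01,0],[0,0,0,0,0,-0.01,0]]' >/dev/null; python3 f.py
```

```text
F [ 0.23 -0.23 -2.41] M*10 [ 0.21 -0.19  0.37] pos [532.64  42.61 145.74] t 16.6
F [-0.29  0.22 -0.42] M*10 [ 0.09  0.11 -0.06] pos [532.75  42.6  143.99] t 17.1
F [ 0.04 -0.09  0.79] M*10 [0.03 0.24 0.04] pos [532.71  42.6  142.73] t 17.6
```

The weight transferred at 1.2 N/mm from about 146.5 mm, so the tray is fully home. I'll let go and rise.

```bash
python3 -m handwheel '[[0,0,0,0,0,0,0.25],[0,0,0,0,0,0,0.4],[0,0,0,0,0,0,0.6],[0,0,0,0,0,0,0.6],[0,0,0,0,0,0,0.6]]'
python3 -m handwheel '[[0,0,0,0,0,0.05,0.6],[0,0,0,0,0,0.15,0.6],[0,0,0,0,0,0.4,0.6],[0,0,0,0,0,0.7,0.6],[0,0,0,0,0,1,0.6]]'
python3 -m handwheel '[[0,0,0,0,-0.1,0.3,0.6],[0,0,0,0,-0.3,0.5,0.6],[0,0,0,0,-0.5,0.5,0.6],[0,0,0,0,-0.5,0.5,0.6],[0,0,0,0,-0.5,0.5,0.6]]'
python3 - <<'E'
from h import *
a=snap("scene")["frame"][150:270,250:430];b=snap("wrist")["frame"]
save("end",np.hstack([cv2.resize(a,(400,267)),np.zeros((267,0,3),np.uint8),cv2.resize(b[0:260],(400,267))[:, :]]))
E
```

```text
clock: 18.02
position: [0.5325, 0.0426, 0.1424]
eef_rot: [[0.053, 0.999, -0.0], [0.999, -0.053, 0.0], [0.0, -0.0, -1.0]]
force: [0.1, -0.1, -0.9]
opening: 0.6
grasp_force: 0.0
clock: 18.43
position: [0.532, 0.0427, 0.2644]
eef_rot: [[0.053, 0.999, -0.001], [0.999, -0.053, 0.0], [0.0, -0.001, -1.0]]
force: [0.2, 0.5, -0.1]
opening: 0.598
grasp_force: 0.0
clock: 18.85
position: [0.5326, -0.0181, 0.3241]
eef_rot: [[0.055, 0.998, 0.002], [0.998, -0.055, -0.0], [0.0, 0.002, -1.0]]
force: [-0.0, -0.5, -0.7]
opening: 0.603
grasp_force: 0.0
```

View pics/end.png

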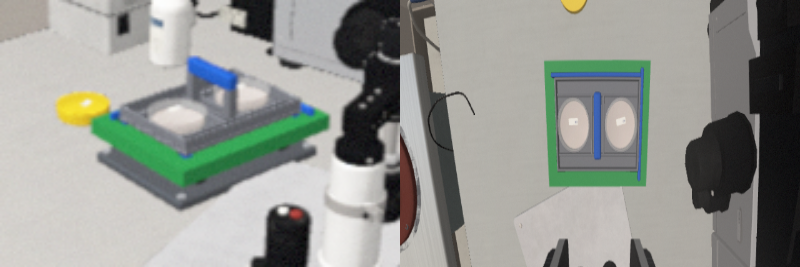

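The right half shows the tray square inside the fences with both dishes in it. In the left half there is a blue speck at the front corner, (185,155), so I'll check that closely.

Run:
```python
from h import *
s=snap("scene"); save("end2",cv2.resize(s["frame"][175:250,285:405],None,fx=6,fy=6,interpolation=cv2.INTER_NEAREST))
w=snap("wrist"); save("w_end",w["frame"])
# expected pixels (crop coordinates) of near-right lug region, tray underside at z
c=np.array([.5325,.0418]);a=np.radians(-3.05);R=np.array([[np.cos(a),-np.sin(a)],[np.sin(a),np.cos(a)]])
for n,x,y in(("corner NR",-75,-50),("corner NL",-75,50),("corner FR",75,-50),("fenceNL",-76,55),("fenceFR",80,-55)):
    p=c+R@np.array([x,y])/1000
    for z in(.0435,.0525): print(n,z,((proj(s,[[*p,z]])[0]-[285,175])*6).round())
```

```text
corner NR 0.0435 [292. 269.]
corner NR 0.0525 [293. 245.]
corner NL 0.0435 [114. 169.]
corner NL 0.0525 [113. 146.]
corner FR 0.0435 [604. 151.]
corner FR 0.0525 [606. 129.]
fenceNL 0.0435 [103. 165.]
fenceNL 0.0525 [103. 142.]
fenceFR 0.0435 [623. 152.]
fenceFR 0.0525 [625. 130.]
```

View pics/end2.png

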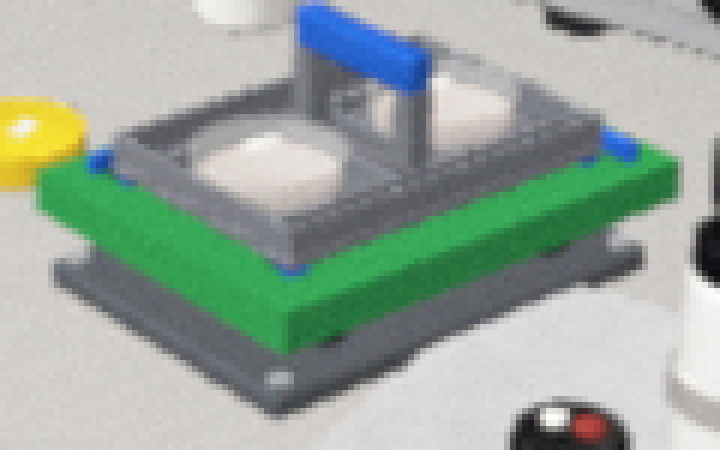

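Slivers of blue show at three corners. The lugs stick out 1 mm past the tray edge, so that is possible even when home. I'll check the bar height against the green tray in the same view.

Run:
```python
from h import *
s=snap("scene"); t=snap("top")
c=np.array([.5325,.0420]);a=np.radians(-3.05);R=np.array([[np.cos(a),-np.sin(a)],[np.sin(a),np.cos(a)]])
pj=lambda x,y,z:((proj(s,[[*(c+R@np.array([x,y])/1000),z]])[0]-[285,175])*6+2.5).round(1)
for n,x,y in(("green NR",-95,-70),("green NL",-95,70),("green FR",95,-70)): print(n,pj(x,y,.043))
for n,x,y in(("bar near R",-6,-32),("bar near L",-6,32)): print(n,"bottom z home",pj(x,y,.043+.038),"top",pj(x,y,.043+.054))
f=s["frame"];hsv=cv2.cvtColor(f,cv2.COLOR_RGB2HSV)
b=cv2.inRange(hsv,(100,130,50),(130,255,255))[175:250,285:405]
k,l,st,cc=cv2.connectedComponentsWithStats(b)
for i in range(1,k):print("blue",st[i][:4]*6,st[i][4],(cc[i]*6).round())
g=cv2.inRange(hsv,(45,100,40),(80,255,255))[175:250,285:405]
ys,xs=np.where(g);print("green xmin",xs.min()*6,"at y",ys[xs==xs.min()]*6,"xmax",xs.max()*6,ys[xs==xs.max()]*6,"ymax",ys.max()*6,xs[ys==ys.max()]*6)
print("bottom of green NR expected if 17mm..",pj(-95,-70,.028))
for x in range(286,290-0): pass
col=f[175:250,285+47:285+50].mean(1); 
for i in range(34,60): print(i*6,col[i].round().astype(int))
```

```text
green NR [287.3 311.6]
green NL [ 38.5 168.5]
green FR [683.9 158.4]
bar near R bottom z home [412.9 100.7] top [414.4  58.8]
bar near L bottom z home [294.8  44.6] top [295.4   4.1]
blue [300   6 126  90] 169 [360.  46.]
blue [600 132  36  30] 21 [615. 143.]
blue [ 90 150  24  24] 12 [ 98. 158.]
blue [588 156   6   6] 1 [588. 156.]
blue [282 264  24  12] 4 [291. 268.]
green xmin 36 at y [174 180] xmax 672 [162 168 174 180 186] ymax 348 [276 282 288]
bottom of green NR expected if 17mm.. [286.7 351.5]
204 [182 175 172]
210 [149 148 150]
216 [114 117 122]
222 [124 125 132]
228 [118 118 127]
234 [112 114 121]
240 [111 112 119]
246 [110 112 118]
252 [117 118 124]
258 [122 123 131]
264 [ 96 106 139]
270 [ 55 105 157]
276 [ 53 155 119]
282 [ 55 170  90]
288 [ 55 170  87]
294 [ 55 170  88]
300 [ 57 170  90]
306 [ 53 158  82]
312 [ 46 135  74]
318 [ 42 125  66]
324 [ 43 125  65]
330 [ 41 124  65]
336 [ 43 126  67]
342 [ 42 125  66]
348 [ 60 120  79]
354 [ 90 105  99]
```

The bar and green tray positions match the home height to within about 1–2 mm, and the force and height record during lowering agrees. I'll hand it in.

```bash
python3 -c "
from cell import arm; print(arm.job_done())"
```

```text
the job is handed in; nothing more can be done
None
```

The dish tray, with both dishes in it, is stacked on the green bottom tray with all four lugs in their sockets and the gripper clear; I handed the job in at about 19–20 s, and the force and height readings say it is fully home, though slivers of blue lug still show at the corners in the camera view.

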